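# Let the soap trolley down its track and catch it

### The arm

A 7-joint arm with a two-finger parallel gripper is mounted at the origin on the work surface. World frame = base frame: x ahead of the robot, y to its left, z up, the work surface at z = 0. Lengths are in m, angles in rad, forces in N, time in s.
With the tool pointing down it reaches from about 0.425 to 0.875 m from the base axis. Payload 8.4 kg.
Tool frame: the origin (TCP) lies midway between the tips of the shut fingers; the grasp point (between the pads) lies 19 mm behind it (arm.pinch_z is the distance from the TCP to the grasp point, in m); z points along the fingers, y is the line along which they close (so a half turn about z gives the same grasp; the last joint's range is limited). The gripper opens to 85 mm and grips with 20 to 120 N. Pads are 22 mm wide; open, the fingers measure 114 mm over their backs; the gripper's body (76 mm by 85 mm) begins 54 mm behind the grasp point. The pads swing forward as they close: fully open they stand 13 mm farther back than shut.
Start: joints at [1.004, 0.333, 0.04, 1.465, -0.013, 1.343, -0.059], TCP at [0.293, -0.58, 0.231] pointing down, gripper open.
Joint ranges: [-2.58, 2.58], [-0.38, 2.09], [-1.3, 1.39], [0.25, 2.4], [-1.5, 4.64], [0.08, 2.09], [-2.65, 2.65]. Speed limits (rad/s): [2.22, 2.22, 2.79, 2.79, 3.14, 3.14, 3.14].

### API

Orientations are given as [roll, pitch, yaw] about the fixed x, y, z axes, in that order (R = Rz(yaw) Ry(pitch) Rx(roll)).
In Python, from station import arm gives the robot as it stands.
- The arm moves only by the shell command python3 -m creep 'ROWS' [OPENING] [FORCE]. ROWS is JSON, a list that holds one entry, the list of rows, each a list of 4 numbers: the shift along the tool's x, y, z normalised to -1 to 1, where 1 is 50 mm, then the turn about the tool's z normalised to -1 to 1, where 1 is 4 degrees. A call has 1 to 12 rows; each row shifts and turns the commanded pose from where the row before left it, along the tool's axes as they then stand; what a row does not reach is not made up. A row lasts 1/8 s, in which the tool goes at most 62.5 mm and 10.7 degrees, less where a joint would pass 70% of its speed; a pose out of reach is approached as far as the arm can. A call with a number of a shift or a turn outside -1 to 1 is refused whole. A call with a gripper value outside its range is refused whole. OPENING is the opening, from -1 (shut) to 1 (fully open), set as the call begins (- or left out, the last holds). The fingers move at their own pace and stop on an object; FORCE is the grip in N (left out, the last holds). Time passes only in rows, so rows that do not move let the fingers close. It gives the time, the measured TCP pose, the force, the opening and the grip force at its end, in the units of the state.
- arm.get_state(): the state, without advancing time (a new reading comes with each control period).
- arm.snapshot(name): name is "scene" or "top"; returns a dict with "img" (480x640x3 uint8, blue, green, red), "fx", "fy", "cx", "cy" (pixels), "world_from_camera" (4x4, takes a point from camera to world coordinates). Camera axes: x right, y up, looking along -z (the intrinsics and any distortion apply to the point x, -y, -z); pixel columns grow to the right and rows downward; lengths in m; the calibration is good to about 2 mm. A picture is of the moment at which its call begins. There is no depth.
- arm.sign_off(): hands the job in; it is judged then, once.
The state is a dict: "time_s": time; "joints": joint angles; "joint_velocities": joint speeds; "joint_torque": joint torques, N m; "tool_pos": TCP position; "tool_rot": TCP orientation; "wrist_force": force on the tool from outside, world axes, zero at the start; "wrist_torque": the same for the moment, N m; "grip_width": finger opening in m; "grip_force": force on a finger pad.
Only numpy, scipy, OpenCV 4.12 (cv2) and the standard library are available. Lean on these libraries where they do the work, as an engineer would, in place of code of your own. Each camera call takes 0.05 s, during which the arm holds its last target. There are 200 camera calls.

### The job

Push the black knob of the stop lever over in the downhill direction so that the wheeled soap dish is let go and rolls out from under the wire shelf; meet it with the gripper on the open part of the track, giving way with it, and bring it smoothly to a standstill for about a second, at least five centimetres short of the end lip. Then ease it on down until it rests against the lip and take the gripper away, leaving the things beside the track undisturbed. The dish's cover stands open and must stay open: any jolt claps it shut.

Things in the scene. Friction and masses are not known exactly. Their poses are not given: they have to be found in the camera images.
- rack: steel track 710 mm long, bolted down, sloping 0.055 rad, side walls 30 mm high, 167 mm apart. Origin on the plank below the track, x level in the downhill direction, y across, z up. Its floor at z = 93 mm - 0.055 x, from x = -375 to 335 mm. A wire draining shelf of its width covers the upper part, sides wired too, top 162 mm above the floor: no way in for the gripper. Stop lever on the -y side.
- shelf_end (a point): point on the middle of the track's floor at the shelf's lower end, 20 mm from the rack's origin along the track. The shelf's top there is at x = 29 mm, z = 254 mm in the rack's frame; at the shelf's upper end (x = -366 mm) z = 276 mm. From here to the lip, 315 mm farther down, the track is open above.
- lip: steel lip across the lower end of the track, 20 mm high, 4 mm thick; it stops the trolley. Origin on the floor at the middle of its uphill face, at x = 334 mm, z = 75 mm in the rack's frame.
- trolley: red soap dish and dark chassis on 60 mm wheels: 136 mm long, 114 wide, dish rim 57 mm up. Origin on the floor below its centre, x forward (downhill). 0.96 kg in all, varies by a quarter. In the rack's frame it starts at x = -275 mm, rests against the lip at x = 267 mm. Let go, it starts at about 0.4 m/s2; about 1.3 s later its front leaves the shelf at 0.2 to 0.28 m/s and hardly gains more.
- trolley_front (a point): middle of the flat upright bumper plate at the trolley's front, 50 mm wide, 19 to 51 mm above the track's floor, 68 mm ahead of the trolley's origin: the place to meet the trolley with the fingers.
- cover (a joint): angle of the dish's hinged cover, rad. 0: open, leaning back on its rest 0.18 rad from square to the track (0.125 from upright); once past upright it falls forward, shut at 1.75. Loose hinge across the dish 49 mm behind the trolley's origin, 60 mm up; cover 82 mm high, 40 g. It claps shut if the trolley's speed drops at a stroke by more than about 0.1 m/s, or it is braked at over 1 m/s2.
- stop (a joint): angle of the stop lever, rad. 0: lever leaning uphill, stop blade 20 mm out of the floor in front of the trolley; from about 0.3 the blade is low enough and the trolley free; 0.65: end of travel. Lever and blade are one part on a pivot across the track at x = -245 mm, z = 94 mm in the rack's frame; it stays where it is put (friction 0.1 N m, about 1 N at the knob).
- stop_knob (a point): centre of the lever's black ball knob, 30 mm in diameter, 125 mm from the pivot, 70 mm outside the track's side wall. In the rack's frame it starts at x = -276, y = -155, z = 216 mm, passes its top at x = -238, z = 219 mm and ends at x = -196, z = 209 mm.
- jar: small green glass jar with a metal cap, 68 mm in diameter, 95 mm high, standing on the plank beside the track. Origin under its centre. To be left alone.
- cup: blue plastic cup, 76 mm across the rim, 85 mm high, on the plank beside the track. Origin under its centre. To be left alone.
- pan_lid: upturned aluminium saucepan lid 152 mm across standing on its black knob, 44 mm high, on the plank beside the track. Origin under the knob. To be left alone.
- pad_holder: steel tray holding a green scrubbing pad, 105 x 70 mm, 61 mm high, on the plank beside the track. Origin under its centre. To be left alone.
Things that resemble listed ones, but are neither listed nor needed, are in the scene too. There is more than one size of the trolley; the one meant has the size given above.

How it is judged:
On the way, in this order (a step that is already met when the one before it is completed fails the run):
1. the stop lever is pushed over and the trolley rolls off from behind the stop (value of joint stop above 0.3 rad and x of trolley in the frame of rack above -0.22 m), for 0.05 s.
2. the trolley is stopped out on the open track, short of the lip, and stands still (linear speed of trolley below 0.03 m/s and x of trolley in the frame of rack between -0.03 and 0.22 m and value of joint cover below 0.2 rad and y of trolley in the frame of rack between -0.015 and 0.015 m and angle between trolley's own z axis and vertical below 0.12 rad), for 0.5 s.
At the end, for the whole second after the job is handed in: The trolley stands at rest (under 0.02 m/s) on its wheels in the track against the lip, its origin at x = 254 to 276 mm in the rack's frame (267 mm when it touches) and within 15 mm of the track's middle; the cover still stands open (cover below 0.2 rad); the gripper is off it (x of trolley in the frame of rack between 0.254 and 0.276 m and linear speed of trolley below 0.02 m/s and value of joint cover below 0.2 rad and y of trolley in the frame of rack between -0.015 and 0.015 m and angle between trolley's own z axis and vertical below 0.12 rad).
It fails at once if the cover claps shut (value of joint cover above 0.6 rad).
It fails at once if the trolley leaves the track or is lifted off it (x of trolley in the frame of rack above 0.295 m or z of trolley in the frame of rack above 0.13 m or angle between trolley's own z axis and vertical above 0.25 rad).
It fails at once if a thing standing beside the track is pushed more than 20 mm or tipped (distance of any of jar, cup, pan_lid, pad_holder from where it was at the start of the episode above 0.02 m or angle between any of jar, cup, pan_lid, pad_holder's own z axis and vertical above 0.35 rad).
It also fails if it takes over 42 s, if anything falls off the work surface, if the arm or the gripper's body presses on something with over 40 N, if the wrist force passes 120 N, or if a joint passes its speed limit or range.

## Working session

There is one attempt and no reset: what is moved stays moved. The work goes in short steps, Python scripts to look and compute and a shell command to move; the robot and the scene stay as the last step left them, time stands still between calls to the robot, and variables do not carry over. Pictures are saved under pics/ and viewed, at most 10 in all, crops included, and the job is handed in when it is done.

```bash
mkdir -p pics; ls
python3 - <<'E'
from station import arm
import cv2,json
for n in("scene","top"):
    s=arm.snapshot(n); cv2.imwrite(f"pics/{n}0.png",s["img"])
    print(n,s["fx"],s["fy"],s["cx"],s["cy"],[k for k in s]); print(s["world_from_camera"])
st=arm.get_state(); print(st["time_s"],st["tool_pos"],st["tool_rot"],st["grip_width"],st["wrist_force"])
E
```

```text
pics
scene 614.9863073777799 614.9863073777799 312.09869144094785 226.34853161699837 ['img', 'fx', 'fy', 'cx', 'cy', 'world_from_camera']
[[-0.47510622 -0.73783344  0.47945374  1.28324877]
 [ 0.8798934  -0.4032314   0.25138028  0.47956569]
 [ 0.00785403  0.54130052  0.84079252  1.47666671]
 [ 0.          0.          0.          1.        ]]
top 453.3087609709288 453.3087609709288 321.8750074696523 239.88361748958533 ['img', 'fx', 'fy', 'cx', 'cy', 'world_from_camera']
[[-1.32414362e-03  9.91813226e-01 -1.27690138e-01  3.83351697e-01]
 [-9.99804771e-01  1.20432186e-03  1.97223334e-02  9.61391832e-02]
 [ 1.97146511e-02  1.27691324e-01  9.91618000e-01  1.21496330e+00]
 [ 0.00000000e+00  0.00000000e+00  0.00000000e+00  1.00000000e+00]]
0.1 [ 0.29291432 -0.57981399  0.23053888] [-3.14018675e+00  5.26704465e-05  4.67766560e-01] 0.0856919879347103 [-0.14123995 -0.22691518 -0.05062325]
```

View pics/scene0.png

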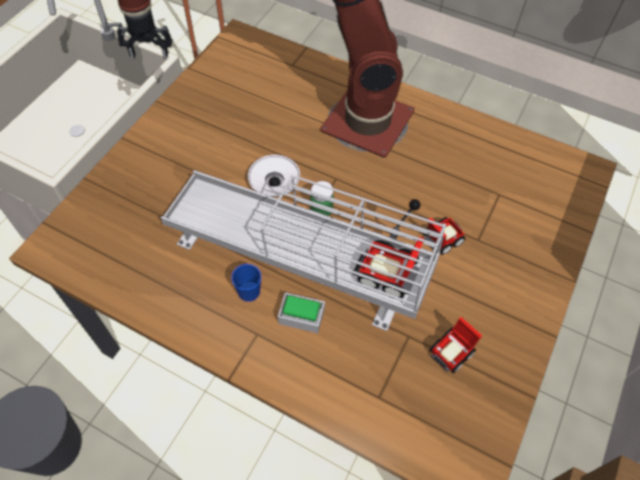

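View pics/top0.png

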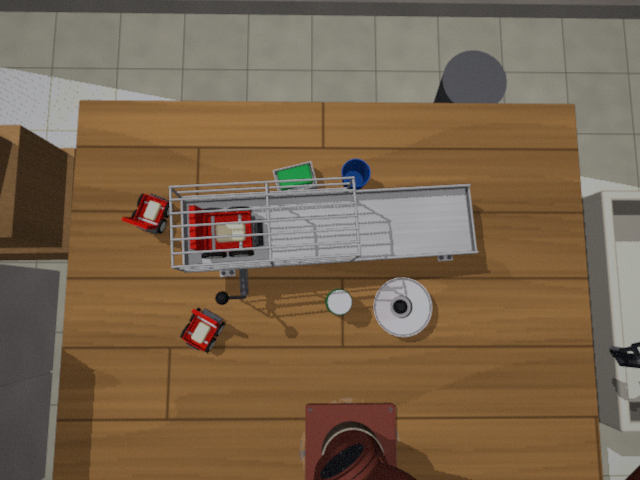

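The scene view shows the track with the shelf on its upper right, the trolley at (385,265) and the knob at (414,204). The top view shows the knob at (222,298) and the lip end at x≈472. Downhill is world -y. I'll zoom in on the lip end and the knob.

Run:
```python
import cv2,numpy as np
t=cv2.imread("pics/top0.png");s=cv2.imread("pics/scene0.png")
a=cv2.resize(t[170:270,350:490],None,fx=4,fy=4,interpolation=cv2.INTER_CUBIC)
b=cv2.resize(s[165:255,155:255],None,fx=4,fy=4,interpolation=cv2.INTER_CUBIC)
c=np.zeros((400+0,800,3),np.uint8)
a=cv2.resize(a,(448,320));b=cv2.resize(b,(350,315));c[:320,:448]=a;c[:315,450:800]=b
cv2.imwrite("pics/crop1.png",c)
for n,im,(x0,y0,x1,y1) in(("top",t,(205,285,232,312)),("scene",s,(404,196,424,214))):
    g=im[y0:y1,x0:x1].max(2)<50
    k=cv2.erode(g.astype(np.uint8),np.ones((3,3)));n_,l,st,ce=cv2.connectedComponentsWithStats(k)
    print(n,[(ce[i]+[x0,y0],st[i]) for i in range(1,n_)])
```

```text
top [(array([221.82716049, 297.54320988]), array([12,  8, 11, 10, 81], dtype=int32))]
scene [(array([413.91176471, 204.70588235]), array([ 7,  6,  7,  7, 34], dtype=int32))]
```

View pics/crop1.png

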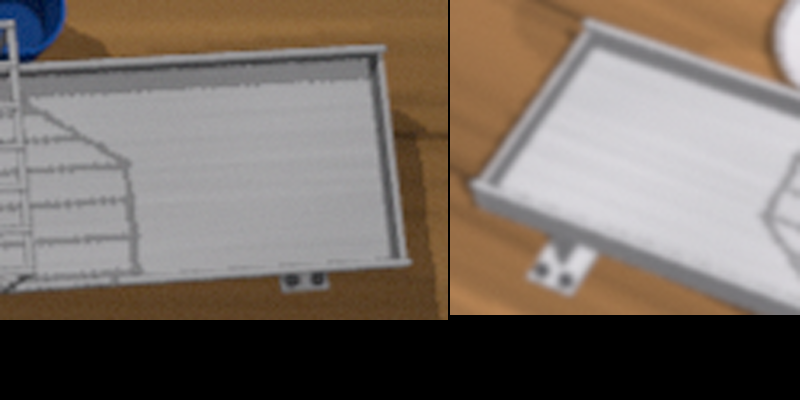

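The crop shows the lip-end wall-top corners: in the top view at (470.3,184.7) far and (478.1,252.2) near, and in the scene view at (161.9,217.9) far and (194.4,171.3) near.

```bash
cat > h.py <<'E'
from station import arm
import numpy as np,cv2
def P(s):
    c=np.diag([1,-1,-1,1.])@np.linalg.inv(s["world_from_camera"])
    return np.array([[s["fx"],0,s["cx"]],[0,s["fy"],s["cy"]],[0,0,1]])@c[:3]
def tri(A,B,a,b):
    X=cv2.triangulatePoints(A,B,np.float64(a),np.float64(b))[:,0]; return X[:3]/X[3]
def proj(A,X): u=A@np.r_[X,1]; return u[:2]/u[2]
def ray(s,uv,z):
    T=s["world_from_camera"]; d=T[:3,:3]@[(uv[0]-s["cx"])/s["fx"],-(uv[1]-s["cy"])/s["fy"],-1]; o=T[:3,3]
    return o+d*(z-o[2])/d[2]
E
python3 - <<'E'
from h import *
S=arm.snapshot("scene");T=arm.snapshot("top");A,B=P(T),P(S)
W=[tri(A,B,a,b) for a,b in(((221.8,297.5),(413.9,204.7)),((478.1,252.2),(194.4,171.3)),((470.3,184.7),(161.9,217.9)))]
W=np.array(W);print(W.round(4))
for w,uvs in zip(W,((221.8,297.5),(478.1,252.2),(470.3,184.7))): print(proj(A,w),uvs)
R=np.array([[-.276,-.155],[.338,-.0855],[.338,.0855]])
a=R-R.mean(0);b=W[:,:2]-W[:,:2].mean(0)
th=np.arctan2((a[:,0]*b[:,1]-a[:,1]*b[:,0]).sum(),(a*b).sum())
M=np.array([[np.cos(th),-np.sin(th)],[np.sin(th),np.cos(th)]]);t=W[:,:2].mean(0)-M@R.mean(0)
print("yaw",th,"org",t,"res",(R@M.T+t-W[:,:2]).round(4)); z0=(W[0,2]-.216+W[1:,2].mean()-.105)/2; print("z0",z0)
np.savez("rack.npz",M=M,t=t)
im=T["img"].copy()
for p in[(-.276,-.155,.216),(-.196,-.155,.209),(.338,.0855,.105),(.338,-.0855,.105),(.029,.0855,.254),(.029,-.0855,.254),(-.366,.0855,.276),(-.366,-.0855,.276)]:
    u=proj(A,np.r_[M@p[:2]+t,p[2]]);cv2.circle(im,tuple(int(round(v)) for v in u),2,(255,0,255),-1)
cv2.imwrite("pics/chk.png",cv2.resize(im[150:350,120:500],None,fx=2,fy=2))
st=arm.get_state();print(st["tool_pos"],st["tool_rot"])
E
```

```text
[[ 0.3851  0.2949  0.2149]
 [ 0.4955 -0.3121  0.1009]
 [ 0.6676 -0.3     0.0998]]
[221.63331092 297.57569959] (221.8, 297.5)
[477.11574509 252.54334329] (478.1, 252.2)
[469.18802641 185.08076644] (470.3, 184.7)
yaw -1.5020326820431946 org [0.55845376 0.03086384] res [[-0.0002  0.0006]
 [ 0.0008 -0.0002]
 [-0.0006 -0.0005]]
z0 -0.0029072864363855616
[ 0.29290534 -0.57996352  0.23078511] [-3.14065333e+00  1.00914046e-04  4.67720112e-01]
```

View pics/chk.png

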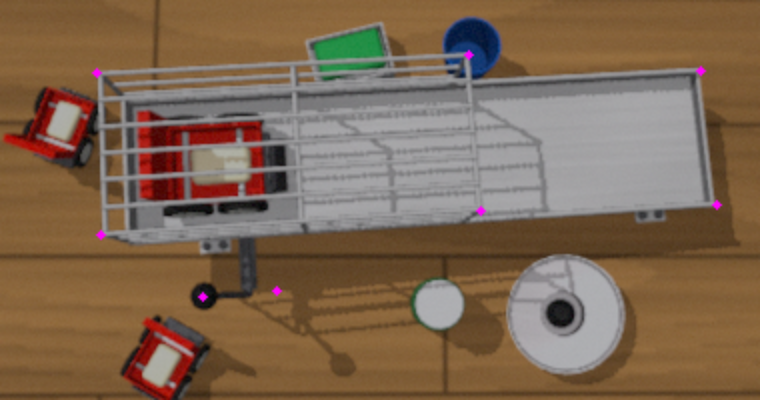

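The overlay matches the image: the rack frame has yaw -1.502 and origin (0.558, 0.031). I'll lift and turn the tool so it lines up with the track, with tool x uphill and tool y across.

```bash
python3 -m creep '[[[0,0,-0.25,-1],[0,0,-0.25,-1],[0,0,-0.25,-1],[0,0,-0.25,-1],[0,0,-0.25,-1],[0,0,-0.25,-1],[0,0,-0.25,-1],[0,0,-0.25,-1],[0,0,-0.25,-1],[0,0,-0.25,-1],[0,0,-0.25,-1],[0,0,0,-1]]]' -0.53
cat >> h.py <<'E'
def where():
    k=np.load("rack.npz");s=arm.get_state();p=s["tool_pos"]
    print("t",round(s["time_s"],2),"rack xyz",(k["M"].T@(p[:2]-k["t"])).round(4),round(p[2],4),"yaw err deg",round(np.degrees(s["tool_rot"][2]-1.6396),2),"F",np.round(s["wrist_force"],1),"w",round(s["grip_width"],4))
E
python3 -c "
from h import *
where()"
```

```text
time_s: 1.7
tool_pos: [0.2932, -0.5804, 0.3698]
tool_rot: [3.141, 0.001, 1.308]
wrist_force: [1.2, -2.1, 0.8]
grip_width: 0.0198
grip_force: 0.0
t 1.7 rack xyz [ 0.5916 -0.3066] 0.3698 yaw err deg -19.01 F [ 1.2 -2.1  0.8] w 0.0198
```

```bash
python3 -m creep '[[[0.3,0.6,0,-1],[0.4,0.8,0,-1],[0.6,0.8,0,-1],[0.6,0.8,0,-1],[0.6,0.8,0,-0.75],[0.8,0.8,0,0],[1,0.4,0,0],[1,0,0,0],[1,0,0,0],[1,0,0,0],[1,0,0,0],[1,0,0,0]]]'
python3 -c "
from h import *
where()"
```

```text
time_s: 3.2
tool_pos: [0.5312, -0.1326, 0.3687]
tool_rot: [-3.142, -0.0, 1.639]
wrist_force: [1.2, 1.0, -0.1]
grip_width: 0.0201
grip_force: 0.0
t 3.2 rack xyz [ 0.1612 -0.0385] 0.3687 yaw err deg -0.03 F [ 1.2  1.  -0.1] w 0.0201
```

```bash
python3 -m creep '[[[1,0,0,0],[1,0,0,0],[1,0,0,0],[1,0,0,0],[1,0,0,0],[1,-0.3,0,0],[1,-0.5,0,0],[1,-0.5,0,0],[1,-0.5,0,0],[0.8,-0.5,0,0],[0,0,0,0],[0,0,0,0]]]'
python3 -c "
from h import *
where()"
```

```text
time_s: 4.7
tool_pos: [0.3838, 0.3459, 0.3687]
tool_rot: [-3.141, 0.0, 1.638]
wrist_force: [-0.4, -0.7, -0.6]
grip_width: 0.0201
grip_force: 0.0
t 4.7 rack xyz [-0.3263 -0.1526] 0.3687 yaw err deg -0.09 F [-0.4 -0.7 -0.6] w 0.0201
```

```bash
python3 -m creep '[[[0,-0.05,0.8,0],[0,0,0.8,0],[0,0,0.8,0],[0,0,0.6,0],[0,0,0.22,0],[0,0,0,0]]]'
python3 - <<'E'
from h import *
where()
for n in("scene","top"):
    s=arm.snapshot(n)["img"]; c=s[150:270,340:500] if n=="scene" else s[230:350,150:310]
    cv2.imwrite(f"pics/k_{n}.png",c)
cv2.imwrite("pics/k.png",np.hstack([cv2.resize(cv2.imread(f"pics/k_{n}.png"),None,fx=2.5,fy=2.5) for n in("scene","top")]))
E
```

```text
time_s: 5.45
tool_pos: [0.3818, 0.3452, 0.2078]
tool_rot: [-3.141, 0.0, 1.636]
wrist_force: [0.8, 0.4, 0.9]
grip_width: 0.0198
grip_force: 0.0
t 5.45 rack xyz [-0.3257 -0.1547] 0.2078 yaw err deg -0.21 F [0.8 0.4 0.9] w 0.0198
```

View pics/k.png

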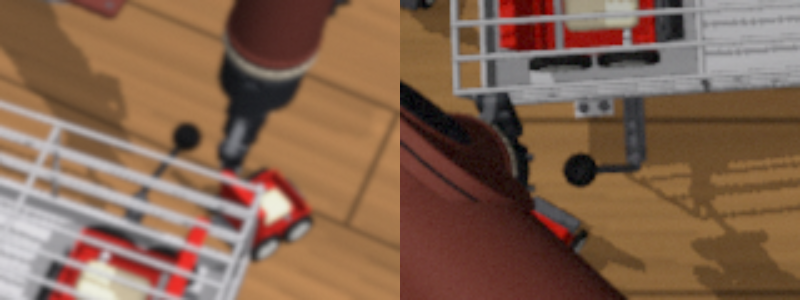

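The fingers stand uphill of the knob and in line with it across the track. I'll take the lever partway first, short of release.

```bash
python3 -m creep '[[[-0.3,0,0,0],[-0.2,0,0,0],[-0.2,0,0,0],[-0.2,0,0,0],[-0.1,0,0,0],[0,0,0,0]]]'
python3 - <<'E'
from h import *
where()
for n in("scene","top"):
    s=arm.snapshot(n)["img"]; c=s[150:270,340:500] if n=="scene" else s[230:350,150:310]
    cv2.imwrite(f"pics/k_{n}.png",c)
cv2.imwrite("pics/k2.png",np.hstack([cv2.resize(cv2.imread(f"pics/k_{n}.png"),None,fx=2.5,fy=2.5) for n in("scene","top")]))
E
```

```text
time_s: 6.3
tool_pos: [0.3848, 0.2953, 0.2078]
tool_rot: [3.141, 0.0, 1.636]
wrist_force: [-1.0, -0.2, 0.2]
grip_width: 0.0202
grip_force: 0.0
t 6.3 rack xyz [-0.2758 -0.1551] 0.2078 yaw err deg -0.18 F [-1.  -0.2  0.2] w 0.0202
```

View pics/k2.png

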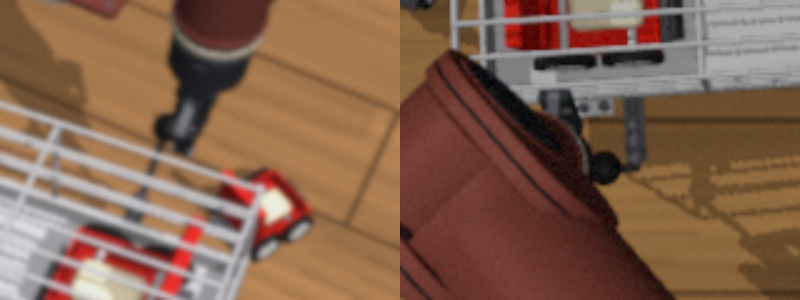

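The pinch gap holds the knob, which has moved about 23 mm to roughly 0.18 rad, so it isn't released yet. I'll add a trolley-position function based on the red mask in the scene view, then do the release push and the traverse over the shelf.

```bash
cat >> h.py <<'E'
def trolley(s=None,show=True):
    """rack x of the front (98%) of red pixels, on the rim plane"""
    s=s or arm.snapshot("scene"); im=s["img"].astype(int); k=np.load("rack.npz")
    v,u=np.nonzero((im[...,2]>120)&(im[...,1]<50)&(im[...,0]<50)); x=np.full(len(u),0.)
    T=s["world_from_camera"];o=T[:3,3]
    d=np.c_[(u-s["cx"])/s["fx"],-(v-s["cy"])/s["fy"],-np.ones(len(u))]@T[:3,:3].T
    for _ in range(3):
        z=.093-.055*x+.057; p=o+d*((z-o[2])/d[:,2])[:,None]; r=(p[:,:2]-k["t"])@k["M"]; x=r[:,0]
    x=x[(abs(r[:,1])<.05)&(x>-.36)]
    print("n",len(x),"pct",np.percentile(x,[2,50,90,95,98,99.5]).round(4))
E
python3 -c "
from h import *
trolley()"
python3 -m creep '[[[-0.4,0,0,0],[-0.4,0,0,0],[0.1,0,-1,0],[-0.9,0.2,-0.8,0],[-1,0.6,0,0],[-1,0.6,0,0],[-1,0.6,0,0],[-1,0.6,0,0],[-1,0.5,0,0],[-0.8,0,0.9,0],[-0.6,0,1,0],[-0.6,0,1,0]]]'
python3 -c "
from h import *
where();S=arm.snapshot('scene');trolley(S);cv2.imwrite('pics/m1.png',S['img'][100:340,120:520])"
```

```text
n 332 pct [-0.3192 -0.2605 -0.2153 -0.2126 -0.2105 -0.2091]
time_s: 7.95
tool_pos: [0.5678, -0.1237, 0.151]
tool_rot: [-3.141, -0.0, 1.637]
wrist_force: [0.7, 0.2, -0.1]
grip_width: 0.0198
grip_force: 0.0
t 7.95 rack xyz [ 0.1549 -0.0013] 0.151 yaw err deg -0.13 F [ 0.7  0.2 -0.1] w 0.0198
n 338 pct [-0.0756 -0.034   0.0244  0.0288  0.0313  0.0337]
```

View pics/m1.png

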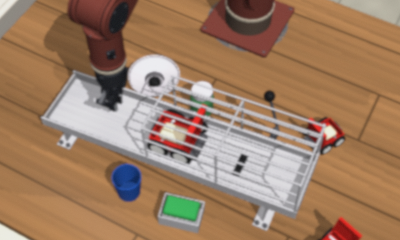

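Release worked: the trolley's front is at about x=0.035 m and the cover is up. I'll drop the fingers to bumper height and measure its speed.

```bash
python3 -m creep '[[[-0.1,0,0.82,0]]]'; python3 -c "
from h import *
where();trolley()"
```

```text
time_s: 8.12
tool_pos: [0.5688, -0.1288, 0.1116]
tool_rot: [3.14, 0.0, 1.636]
wrist_force: [0.5, 0.7, -0.2]
grip_width: 0.0198
grip_force: 0.0
t 8.12 rack xyz [ 0.16   -0.0006] 0.1116 yaw err deg -0.22 F [ 0.5  0.7 -0.2] w 0.0198
n 317 pct [-0.0318  0.0096  0.0752  0.0771  0.0786  0.0795]
```

The speed is about 0.27 m/s and the gap about 55 mm. I'll match speed, meet the bumper and brake gently.

```bash
python3 -m creep '[[[-0.1,0,0,0],[-0.4,0,0,0],[-0.5,0,0,0],[-0.5,0,0,0],[-0.38,0,0,0],[-0.25,0,0,0],[-0.12,0,0,0],[-0.03,0,0,0],[0,0,0,0],[0,0,0,0],[0,0,0,0],[0,0,0,0]]]'
python3 -c "
from h import *
where();S=arm.snapshot('scene');trolley(S);cv2.imwrite('pics/m2.png',cv2.resize(S['img'][120:320,140:460],None,fx=2,fy=2))"
```

```text
time_s: 9.68
tool_pos: [0.5758, -0.2415, 0.1118]
tool_rot: [3.142, -0.0, 1.637]
wrist_force: [0.9, -0.2, -0.1]
grip_width: 0.0201
grip_force: 0.2
t 9.68 rack xyz [ 0.2729 -0.0014] 0.1118 yaw err deg -0.12 F [ 0.9 -0.2 -0.1] w 0.0201
n 655 pct [0.1344 0.1781 0.2427 0.246  0.2484 0.2502]
```

View pics/m2.png

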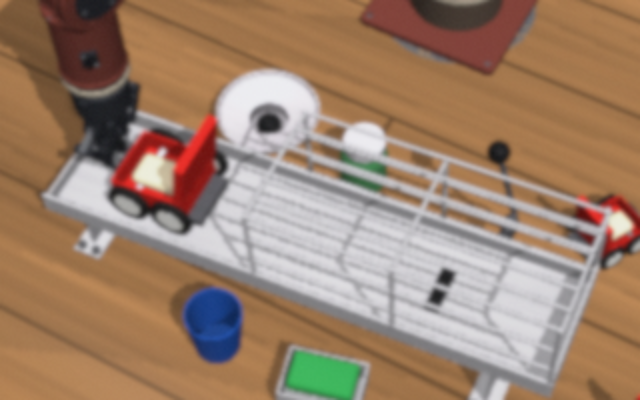

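The trolley stands at origin x≈0.19 with the cover open. I'll hold it there, then ease it on.

```bash
python3 -m creep '[[[0,0,0,0],[0,0,0,0],[0,0,0,0],[0,0,0,0],[0,0,0,0],[-0.03,0,0,0],[-0.06,0,0,0],[-0.08,0,0,0],[-0.08,0,0,0],[-0.08,0,0,0],[-0.08,0,0,0],[-0.08,0,0,0]]]'
python3 -m creep '[[[-0.08,0,0,0],[-0.08,0,0,0],[-0.08,0,0,0],[-0.08,0,0,0],[-0.08,0,0,0],[-0.08,0,0,0],[-0.06,0,0,0],[-0.06,0,0,0],[-0.05,0,0,0],[-0.05,0,0,0],[-0.05,0,0,0],[-0.05,0,0,0]]]'
python3 -c "
from h import *
where();trolley()"
```

```text
time_s: 11.22
tool_pos: [0.5773, -0.2664, 0.1118]
tool_rot: [-3.142, -0.0, 1.637]
wrist_force: [-0.4, -0.7, -1.0]
grip_width: 0.02
grip_force: 0.1
time_s: 12.72
tool_pos: [0.58, -0.3062, 0.1118]
tool_rot: [-3.142, -0.0, 1.637]
wrist_force: [0.6, -0.5, -0.1]
grip_width: 0.02
grip_force: 0.2
t 12.72 rack xyz [ 0.3377 -0.0017] 0.1118 yaw err deg -0.14 F [ 0.6 -0.5 -0.1] w 0.02
n 649 pct [0.1977 0.2454 0.3077 0.311  0.3135 0.3151]
```

```bash
python3 -m creep '[[[-0.05,0,0,0],[-0.05,0,0,0],[-0.05,0,0,0],[-0.05,0,0,0],[-0.05,0,0,0],[-0.05,0,0,0],[-0.05,0,0,0],[-0.05,0,0,0],[-0.1,0,0,0],[-0.3,0,0,0],[-0.5,0,0,0],[-0.5,0,0,0]]]'
python3 -m creep '[[[-0.5,0,-0.3,0],[-0.5,0,-0.5,0],[0,0,-0.5,0],[0,0,-0.5,0],[0,0,0,0],[0,0,0,0],[0,0,0,0],[0,0,0,0]]]'
python3 -c "
from h import *
where();S=arm.snapshot('scene');trolley(S);cv2.imwrite('pics/m3.png',cv2.resize(S['img'][120:320,120:440],None,fx=2,fy=2))"
```

```text
time_s: 14.28
tool_pos: [0.5858, -0.3977, 0.1119]
tool_rot: [-3.142, 0.0, 1.637]
wrist_force: [0.8, 0.7, 0.3]
grip_width: 0.02
grip_force: 0.0
time_s: 15.28
tool_pos: [0.5889, -0.4456, 0.2008]
tool_rot: [-3.141, -0.001, 1.637]
wrist_force: [-1.1, 0.6, -0.4]
grip_width: 0.0197
grip_force: 0.0
t 15.28 rack xyz [ 0.4775 -0.0024] 0.2008 yaw err deg -0.14 F [-1.1  0.6 -0.4] w 0.0197
n 642 pct [0.2082 0.2592 0.3194 0.3227 0.3247 0.326 ]
```

View pics/m3.png

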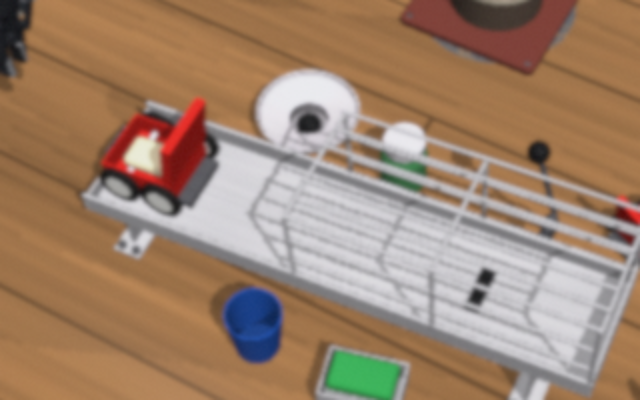

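The trolley rests against the lip with the cover open, the gripper is clear, and the things beside the track are undisturbed.

```bash
python3 -c "
from station import arm
print(arm.sign_off())"
```

```text
the job is handed in; nothing more can be done
None
```

The job is handed in, though the hand-in gave no verdict: I released the soap dish, met it and stopped it on the open track, then eased it down to the lip, with the cover still open, the gripper clear and the things beside the track looking undisturbed in the last picture.

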